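Latch the medicine case

TASK

The orange medicine case stands slightly ajar with its toggle latch open: swing the latch's wire bail over the keeper and draw its bar back under the keeper's lip, gently, without ramming or tugging it. Then press the lever down past centre so that it pulls the case shut and lies fully home, and make sure by holding a steady push of about 10 N on the closed lever for a second; never push or squeeze the lever, or push on the keeper's half of the case, with more than 25 N. Leave the bottle, the jar and the pill tray where they stand, and let go.

Things in the scene. Friction and masses are not known exactly. Their poses are not given: they have to be found in the camera images.
- case: Orange plastic case, two upright half shells hinged along the bottom; stands firmly, never slides. 163 mm deep (x), 270 wide (y), top face 170 above the table. Origin at table height under the joint line of the shells. x points from the latch's lever to the keeper, z up. The -x half carries the steel latch, the +x half the steel keeper, both at y = 0; nothing else is on the top face.
- shell (a joint): Tilt (rad) of the +x half shell about the bottom hinge: 0 shut, 0.034 ajar at the start (keeper about 6.5 mm farther out). A rubber seal springs it open, about 11 N per mm at the keeper; the closed latch leaves it at about 0.003.
- lever (a joint): Lever angle (rad) about an axis along case y through latch_pivot: 0 home (level, end towards -x of the case, hard stop), pi/2 upright, 2.5 farthest, leaning to the keeper. Stays where left; moving the bail turns it freely (2 to 4 N): near 2.2 with the bar 10 mm beyond its seat, 1.5 drawn back. Bail hooked: resists from 1.3 to dead centre near 0.3, up to 9 N at lever_pad, then snaps home.
- latch_pivot (a point): Axis of the lever's hinge, at case (-22, 0, 194) mm, 24 mm above the case's top face.
- lever_pad (a point): Point on the lever's broad pushing face (steel strip 18 mm wide, 60 long, 5 thick): 52 mm out from the pivot, 10 mm off the line through it; the end is 68 mm out. The face looks up when home (then 34 mm above the case's top), to the keeper when upright. Axes turn with the lever: z outward normal of the face, x from the end towards the pivot.
- bail_bar (a point): Centre of the bail's cross bar (6 mm thick, along case y), end of a loop 24 mm wide inside, legs 61 mm, hinged on the lever 15 mm from its pivot. Each bar end has a round ear, 11 mm diameter; 44 mm over both: pinch these along case y, the loop turns freely in the grip. Moved, bail and lever follow in the plane case y = 0 and stay where left. x axis along the legs, away from the lever.
- keeper_seat (a point): Where the bar's centre sits when hooked, 22 mm above the case's top. Keeper 22 mm wide: post with its +x face 3 mm to -x of here; 4 mm thick lip on it, underside 7 mm above here, reaching 4 mm to +x; flat pedestal 5 mm below here, reaching 19 mm to +x (a resting bar is 2 mm below here). Bring the bar down 10 mm to +x of here, draw it back under the lip until felt on the post. Axes as the case.
- amber_bottle: Amber bottle with white cap, 56 mm diameter, 115 high, beside the case; bystander. Origin under its centre.
- white_jar: White plastic jar, 50 mm diameter, 70 high, beside the case; bystander. Origin under its centre.
- pill_tray: Clear pill tray with dividers, 100 by 200 by 28 mm, beyond the case; bystander. Origin under its centre.

How it is judged:
On the way, in this order (a step that is already met when the one before it is completed fails the run):
1. the bail's bar lies behind the keeper's post, drawn back under the lip, with the lever still open (x of bail_bar in the frame of keeper_seat between -0.004 and 0.004 m and z of bail_bar in the frame of keeper_seat between -0.005 and 0.006 m and value of joint lever above 0.5 rad), for 0.2 s.
2. the lever is home, the case drawn shut, and a steady push of 6 to 15 N is held on the closed lever (value of joint lever below 0.06 rad and value of joint shell below 0.016 rad and contact force between lever_c0 and the fingers between 6 and 15 N), for 0.5 s.
At the end, for the whole second after the job is handed in: The lever is home (within 0.06 rad), the shell is drawn shut (tilt under 0.016 rad), the bail's bar sits hooked behind the keeper's post under the lip (within 4 mm along x and 5 to 6 mm in height of keeper_seat), and bottle, jar and tray are within 30 mm of where they stood (value of joint lever below 0.06 rad and value of joint shell below 0.016 rad and x of bail_bar in the frame of keeper_seat between -0.004 and 0.004 m and z of bail_bar in the frame of keeper_seat between -0.005 and 0.006 m and distance of each of amber_bottle, white_jar, pill_tray from where it was at the start of the episode below 0.03 m); the robot touches nothing.
It fails at once if the lever is pushed or squeezed with more than 25 N (contact force between lever_c0 and the fingers above 25 N).
It fails at once if the bail, held in the fingers, is rammed or tugged against the keeper with more than 20 N (contact force between bail and shell above 20 N and contact force between bail and the fingers above 0.5 N).
It fails at once if the lid shell is pushed with more than 25 N (contact force between shell and the fingers above 25 N).
It fails at once if a bystander is moved by more than 30 mm (distance of any of amber_bottle, white_jar, pill_tray from where it was at the start of the episode above 0.03 m).
It also fails if it takes over 61 s, if anything falls off the work surface, if the arm or the gripper's body presses on something with over 40 N, if the wrist force passes 120 N, or if a joint passes its speed limit or range.

ROBOT

A 6-joint arm with a two-finger parallel gripper is mounted at the origin on the work surface. World frame = base frame: x ahead of the robot, y to its left, z up, the work surface at z = 0. Lengths are in m, angles in rad, forces in N, time in s.
With the tool pointing down it reaches from about 0.35 to 0.85 m from the base axis. Payload 8.1 kg.
Tool frame: the origin (TCP) lies midway between the tips of the shut fingers; the grasp point (between the pads) lies 19 mm behind it; z points along the fingers, y is the direction in which the jaws open and shut (so a half turn about z gives the same grasp; the last joint's range is limited). The gripper opens to 93 mm and grips with 3 to 60 N. Pads are 15 mm wide; open, the fingers measure 128 mm over their backs; the gripper's body (75 mm by 188 mm) begins 65 mm behind the grasp point.
Start: joints at [-0.085, 0.13, 1.488, -0, 1.523, -0.085], TCP at [0.6, 0, 0.219] pointing down, gripper open.
Joint ranges: [-2.96, 2.96], [-0.89, 2.26], [0.02, 2.5], [-1.34, 4.48], [0, 2.73], [-2.66, 2.66]. Speed limits (rad/s): [2.39, 2.39, 2.79, 3.14, 3.14, 3.14].

INTERFACE

Orientations are given as a rotation vector (axis times angle).
In Python, from rig import robot, optics, ticket, models gives the robot as it stands.
- The arm moves only by the tool move_arm, never from a script. Its argument "plan" is a list of rows, each a list of 7 numbers: the shift along the world's x, y, z in mm, then the turn, a rotation vector about the world's x, y, z in degrees, then the opening, from 0 (shut) to 1 (fully open). In form: [[tx, ty, tz, rx, ry, rz, grip], ...]. A call has 1 to 20 rows; each row is the pose to reach, as a shift and turn from the pose commanded when the call began; what a row does not reach only later rows make up. A row lasts 1/12 s, in which the tool goes at most 41.7 mm and 7.16 degrees, less where a joint would pass 70% of its speed; a pose out of reach is approached as far as the arm can. A call with a gripper value outside its range is refused whole. The fingers move at their own pace and stop on an object; "grip_force" is the grip in N (left out, the last holds). Time passes only in rows, so rows that repeat a pose let the fingers close. It gives the time, the measured TCP pose, the force and the opening at its end, in the units of the state.
- robot.read_state(): the state, without advancing time (a new reading comes with each control period).
- optics.get_image(name): name is "scene" or "side" or "wrist"; returns a dict with "pixels" (480x640x3 uint8, red, green, blue), "z_map" (480x640 float32, m along the optical axis (not along the pixel's ray), 0 where there is no reading), "intrinsics" (3x3 intrinsics, pixels), "D" ([k1, k2, p1, p2, k3] as OpenCV has them; the pictures are not rectified), "cam_to_world" (4x4, takes a point from camera to world coordinates). Camera axes: x right, y down, z forward; pixel columns grow to the right and rows downward; lengths in m; the calibration is good to about 2 mm. A picture is of the moment at which its call begins.
- ticket.hand_in(): hands the job in, once; it reports no verdict.
Trained networks look in a picture, given as the dict that the camera call returned (one of the last four; its "shot" number tells which), for a name from the list of things; names that differ only in an ending like _2 or _b are one class to them, and where a whole thing is asked for, a point or a joint stands for the part that bears it (a point fixed in the world has none). Each returns a list of dicts, best first, with "p" (0 to 1); they miss things now and then, are a little off and sometimes report something else, mostly with a low value. They report only what shows in the picture. A call takes as long as a camera call.
- models.search_frame(picture, thing): "bbox" ([left, top, right, bottom] in pixels, round what is visible of it).
- models.spot_point(picture, thing): "pixel" ([column, row] in pixels: a listed point, or the origin of a listed thing).
The state is a dict: "time_s": time; "q": joint angles; "joint_vel": joint speeds; "tau": joint torques, N m; "eef_pos": TCP position; "tool_rot": TCP orientation; "contact_force": force on the tool from outside, world axes, zero at the start; "wrist_torque": the same for the moment, N m; "gripper_width": opening from 0.0 (shut) to 1.0 (fully open).
Only numpy, scipy, OpenCV 4.12 (cv2) and the standard library are available. Lean on these libraries where they do the work, as an engineer would, in place of code of your own. Each camera call takes 0.05 s, during which the arm holds its last target.

## Working session

There is one attempt and no reset: what is moved stays moved. The work goes in short steps, Python scripts to look and compute and a tool call to move; the robot and the scene stay as the last step left them, time stands still between calls to the robot, and variables do not carry over. Pictures are saved under pics/ and viewed, and the job is handed in when it is done.

Besides the shell and the picture viewer there is one more tool, called after ">>>" by a JSON object that holds its "api" and its "payload", one argument or row to a line. move_arm: Moves the arm, as the interface text tells. Its arguments: {"type":"object","properties":{"plan":{"type":"array"},"grip_force":{"type":"number"}},"required":["plan"]}

```bash
ls; mkdir -p pics; cat > h.py <<'E'
import numpy as np, cv2
from rig import robot, optics, ticket, models
def save(im,n): cv2.imwrite('pics/'+n+'.png',cv2.cvtColor(im['pixels'],cv2.COLOR_RGB2BGR))
def ray(im,p):
    K=np.array(im['intrinsics']);u=cv2.undistortPoints(np.array([[p]],float),K,np.array(im['D']))[0,0]
    T=np.array(im['cam_to_world']);d=T[:3,:3]@np.array([u[0],u[1],1]);return T[:3,3],d
def at_z(im,p,z):
    o,d=ray(im,p);return o+d*(z-o[2])/d[2]
def dep(im,p):
    o,d=ray(im,p);c,r=int(round(p[0])),int(round(p[1]));w=im['z_map'][r-1:r+2,c-1:c+2];w=w[w>0]
    return o+d*np.median(w) if len(w) else None
def proj(im,P):
    T=np.linalg.inv(np.array(im['cam_to_world']));P=np.atleast_2d(P)
    r=cv2.Rodrigues(T[:3,:3])[0]
    return cv2.projectPoints(np.array(P,float),r,T[:3,3],np.array(im['intrinsics']),np.array(im['D']))[0][:,0]
def tri(obs):
    A=np.zeros((3,3));b=np.zeros(3)
    for im,p in obs:
        o,d=ray(im,p);d=d/np.linalg.norm(d);M=np.eye(3)-np.outer(d,d);A+=M;b+=M@o
    return np.linalg.solve(A,b)
E
cat > a.py <<'E'
from h import *
np.set_printoptions(precision=4,suppress=True)
s=robot.read_state();print(s)
ims={}
for n in ['scene','side','wrist']:
    im=optics.get_image(n);save(im,n+'0');ims[n]=im
    print(n,np.array(im['cam_to_world'])[:3,3])
    for t in ['case','latch_pivot','lever_pad','bail_bar','keeper_seat','amber_bottle','white_jar','pill_tray']:
        r=models.spot_point(im,t)[:2]
        print(t,[(np.array(x['pixel']),round(x['p'],2),dep(im,x['pixel'])) for x in r])
E
python3 a.py
```

```text
pics
{'time_s': 0.0, 'q': array([-0.0854,  0.1311,  1.4893, -0.    ,  1.523 , -0.0854]), 'joint_vel': array([ 0.0001, -0.0004,  0.0006,  0.    ,  0.0014,  0.0006]), 'tau': array([ -0.0016, -55.9853, -49.1756,   0.0767,   0.0359,  -0.0003]), 'eef_pos': array([0.5994, 0.0001, 0.2176]), 'tool_rot': array([-2.2205, -2.2205,  0.0018]), 'contact_force': array([ 0.2319,  1.0875, -0.0943]), 'wrist_torque': array([ 0.0396, -0.0387, -0.0666]), 'gripper_width': 0.9985274454821759}
scene [ 1.383  -0.1028  0.6433]
case [(array([345.6, 286. ]), 0.76, array([0.6372, 0.0884, 0.0517]))]
latch_pivot [(array([345.7, 208.3]), 0.88, array([0.5575, 0.1035, 0.2026]))]
lever_pad [(array([349.7, 190.5]), 0.61, array([0.5834, 0.1045, 0.2572]))]
bail_bar [(array([352.4, 192.1]), 0.57, array([0.5648, 0.1154, 0.2439]))]
keeper_seat [(array([349.6, 220.8]), 0.97, array([0.595 , 0.1034, 0.1918]))]
amber_bottle [(array([441.2, 275.8]), 0.76, array([0.6026, 0.334 , 0.0204]))]
white_jar [(array([245.9, 302.3]), 0.78, array([ 0.606 , -0.1331,  0.0133]))]
pill_tray [(array([370.8, 331.9]), 0.95, array([0.7408, 0.1193, 
[... 338 characters left out ...]
3203]))]
keeper_seat [(array([315.6, 203.4]), 0.63, array([0.5989, 0.095 , 0.1989]))]
amber_bottle []
white_jar [(array([338.6, 342. ]), 0.8, array([ 0.5859, -0.1684,  0.0203]))]
pill_tray [(array([369.4, 264.3]), 0.76, array([0.7308, 0.096 , 0.0101]))]
wrist [0.6006 0.0818 0.3851]
case []
latch_pivot [(array([201.8,  63.4]), 0.91, array([0.5645, 0.097 , 0.2589]))]
lever_pad [(array([213.3,  42.2]), 0.76, array([0.5672, 0.1037, 0.2541]))]
bail_bar [(array([259.3,  26.9]), 0.74, array([0.5824, 0.1068, 0.2597]))]
keeper_seat [(array([318.3,  55.7]), 0.66, array([0.5993, 0.1065, 0.2023]))]
amber_bottle []
white_jar [(array([305.9, 326.6]), 0.73, array([ 0.5853, -0.1194,  0.0417]))]
pill_tray []
```

View pics/scene0.png

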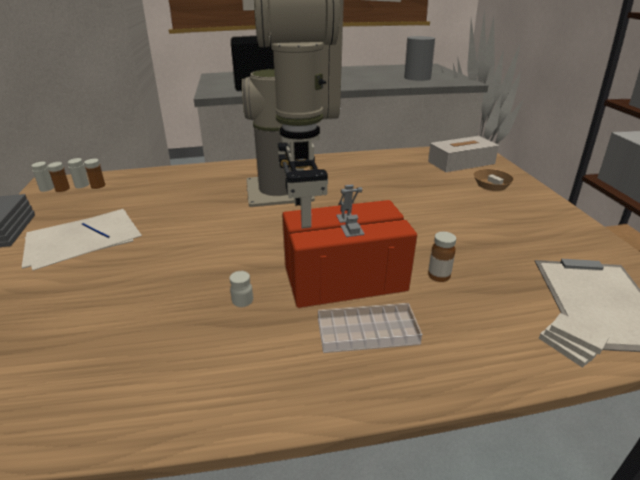

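View pics/side0.png

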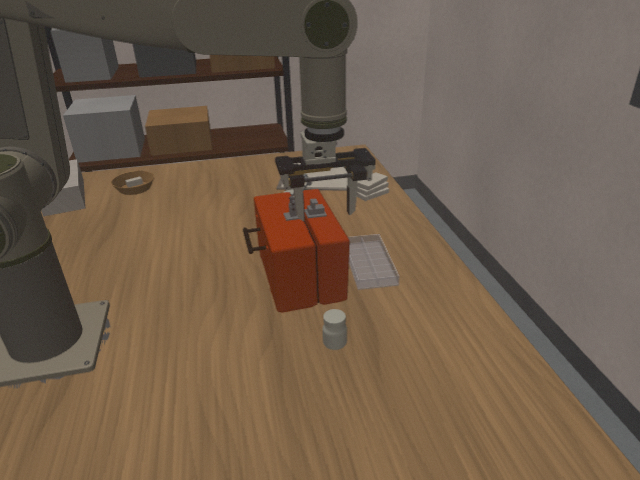

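View pics/wrist0.png

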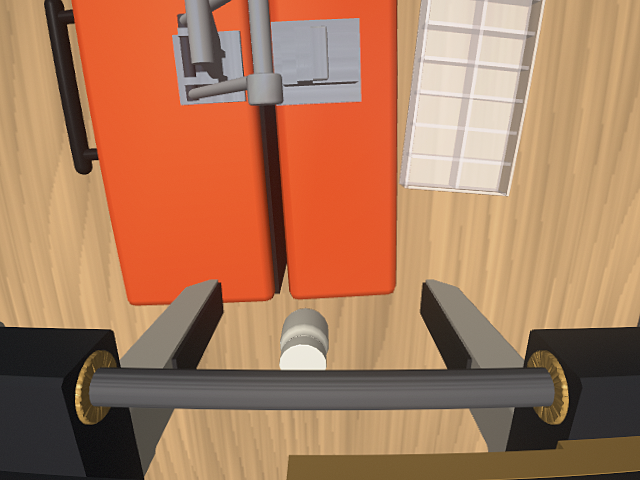

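The scene view has the red case centred near (345,250), with the tray in front and the jar and bottle at its sides. In the wrist view the latch is cut off at the top, near (250,60). I'll raise the arm, turn it 90° and look straight down on the latch.

>>> {"api": "move_arm", "payload": {
  "plan": [
    [0,0,40,0,0,0,1],
    [0,0,80,0,0,0,1],
    [-20,20,100,0,0,-20,1],
    [-40,40,100,0,0,-40,1],
    [-60,60,100,0,0,-60,1],
    [-80,80,100,0,0,-80,1],
    [-100,100,100,0,0,-90,1],
    [-100,100,100,0,0,-90,1],
    [-100,100,100,0,0,-90,1],
    [-100,100,100,0,0,-90,1],
    [-100,100,100,0,0,-90,1],
    [-100,100,100,0,0,-90,1],
    [-100,100,100,0,0,-90,1],
    [-100,100,100,0,0,-90,1],
    [-100,100,100,0,0,-90,1],
    [-100,100,100,0,0,-90,1]
  ]
}}

```text
time_s: 2.68
eef_pos: [0.5, 0.1, 0.3187]
tool_rot: [-3.142, 0.005, -0.0]
contact_force: [0.5, 0.2, 0.1]
gripper_width: 0.997
```

```bash
sed -i "s/save(im,n+'0')/save(im,n+'1')/" a.py; python3 a.py
```

```text
{'time_s': 2.6833, 'q': array([ 0.0969, -0.1343,  1.5722,  0.    ,  1.7036,  1.671 ]), 'joint_vel': array([-0.0012, -0.0007,  0.0003,  0.0021,  0.0008, -0.151 ]), 'tau': array([ -0.0069, -42.9537, -49.9138,   0.0021,  -0.0807,   1.9569]), 'eef_pos': array([0.5   , 0.1   , 0.3187]), 'tool_rot': array([-3.1416,  0.0053, -0.0002]), 'contact_force': array([0.478 , 0.1771, 0.0776]), 'wrist_torque': array([0.0628, 0.0859, 0.0285]), 'gripper_width': 0.9972029864120446}
scene [ 1.383  -0.1028  0.6433]
case [(array([346. , 284.9]), 0.9, array([0.6382, 0.089 , 0.0554])), (array([242.9, 303.2]), 0.15, array([ 0.6066, -0.14  ,  0.0122]))]
latch_pivot [(array([343.1, 210.8]), 0.76, array([0.5523, 0.0991, 0.1942]))]
lever_pad [(array([350.4, 191.3]), 0.64, array([0.5844, 0.1058, 0.2557]))]
bail_bar [(array([353.9, 190.6]), 0.64, array([0.5839, 0.1134, 0.2564]))]
keeper_seat [(array([348.7, 222.8]), 0.86, array([0.5963, 0.1013, 0.1878])), (array([368.9, 331.6]), 0.71, array([0.7391, 0.1157, 0.005 ]))]
amber_bottle [(array([437.1, 274.6]), 0.84, array([0.5986, 0.3249, 0.0224]))]
white_jar [(array([2
[... 704 characters left out ...]
y [(array([368.5, 262.9]), 0.74, array([0.7284, 0.0959, 0.0148]))]
wrist [0.5823 0.1001 0.4851]
case [(array([320. , 126.8]), 0.92, array([0.5691, 0.1013, 0.0216]))]
latch_pivot [(array([313.6, 168.3]), 0.91, array([0.5463, 0.1053, 0.2102]))]
lever_pad [(array([309.5, 145.1]), 0.63, array([0.566 , 0.1066, 0.2615])), (array([312.1, 166.1]), 0.58, array([0.5462, 0.1066, 0.1974]))]
bail_bar [(array([305.5, 115. ]), 0.68, array([0.5822, 0.1087, 0.2595]))]
keeper_seat [(array([311.7,  92. ]), 0.62, array([0.5975, 0.1065, 0.2023]))]
amber_bottle [(array([125.3, 121.5]), 0.85, array([0.5775, 0.3117, 0.0527]))]
white_jar [(array([521.4, 118. ]), 0.9, array([ 0.5812, -0.1211,  0.0434]))]
pill_tray []
```

View pics/wrist1.png

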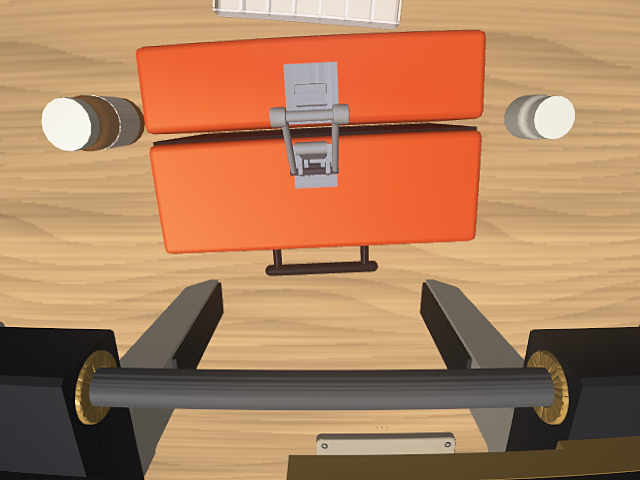

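The wrist view shows the whole latch: bar about (309,115), keeper lip about (310,90), lever base about (313,165). Next I'll use the point cloud to get the case yaw and exact positions.

```bash
cat > b.py <<'E'
from h import *
np.set_printoptions(precision=4,suppress=True)
im=optics.get_image('wrist')
K=np.array(im['intrinsics']);print(K.ravel(),im['D'])
vv,uu=np.mgrid[0:480,0:640]
u=cv2.undistortPoints(np.stack([uu.ravel(),vv.ravel()],1).astype(float)[:,None],K,np.array(im['D']))[:,0]
T=np.array(im['cam_to_world']);z=im['z_map'].ravel()
P=(np.c_[u,np.ones(len(u))]*z[:,None])@T[:3,:3].T+T[:3,3];P[z==0]=0
np.save('P.npy',P.reshape(480,640,3))
P=P.reshape(480,640,3);px=im['pixels'].astype(int)
red=(px[...,0]>150)&(px[...,2]<90)&(px[...,0]-px[...,1]>90)
Z=P[...,2]
for nm,m in [('minus',red&(vv>140)&(vv<260)&(abs(Z-.17)<.004)),('plus',red&(vv<128)&(vv>25)&(abs(Z-.17)<.012))]:
    Q=P[m];print(nm,len(Q),np.median(Q[:,2]),cv2.minAreaRect((Q[:,:2]*1000).astype(np.float32)))
    A=np.c_[Q,np.ones(len(Q))];c=np.linalg.lstsq(np.c_[Q[:,:2],np.ones(len(Q))],Q[:,2],rcond=None)[0];print('plane',c)
    # side edges: per-row extremes
    for x0 in np.arange(Q[:,0].min()+.01,Q[:,0].max()-.01,.01):
        s=Q[abs(Q[:,0]-x0)<.003];print(round(x0,3),s[:,1].min(),s[:,1].max())
m=~red&(Z>.178)&(Z<.3)&(vv<200)&(uu>230)&(uu<400)
Q=P[m];print(len(Q))
# height map, from above
g=np.zeros((70,60))
for p in Q:
    i=int((p[0]-.53)/.0015);j=int((p[1]-.06)/.0015)
    if 0<=i<70 and 0<=j<60: g[i,j]=max(g[i,j],p[2])
print('cols y from .06 step 3mm')
for i in range(0,70,2): print(round(.53+.0015*i,3),' '.join('%3d'%(g[i:i+2,j:j+2].max()*1000) for j in range(0,60,2)))
E
python3 b.py
```

```text
[392.3224   0.     321.39     0.     392.3224 234.0399   0.       0.
   1.    ] [-0.064  0.     0.     0.     0.   ]
minus 31466 0.17038264178444631 ((519.2066040039062, 103.73768615722656), (91.82132720947266, 267.3954772949219), 2.4743494987487793)
plane [-0.0011 -0.0015  0.1711]
0.479 -0.02701123821568545 0.23539643131890908
0.489 -0.03065242386441215 0.23552909242574405
0.499 -0.030259253410659534 0.23628114588254123
0.509 -0.02970835631022671 0.23684934025652182
0.519 -0.02952553628980152 0.23749804473976754
0.529 -0.029491495657455055 0.2379212127996439
0.539 -0.029267161132539368 0.23845632539387102
0.549 -0.027980939444932004 0.23826801546858084
plus 25982 0.1689581690132909 ((607.7408447265625, 107.7027816772461), (65.42021179199219, 267.5588073730469), 2.5433034896850586)
plane [-0.0325 -0.0021  0.189 ]
0.583 -0.02548962757198904 0.23972911028107852
0.593 -0.026758157788612222 0.24012433277731776
0.603 -0.025700046336614782 0.24137936182559583
0.613 -0.025461017890919965 0.2417782120119774
0.623 -0.024811704742550872 0.2418735154436628
0.633 -0.02421658644264768 0.241962087
[... 3744 characters left out ...]
186 186 186 186   0   0 184   0   0   0   0   0   0   0   0   0   0   0
0.62   0   0   0   0   0   0   0   0   0   0   0   0   0   0   0   0   0   0   0   0   0   0   0   0   0   0   0   0   0   0
0.623   0   0   0   0   0   0   0   0   0   0   0   0   0   0   0   0   0   0   0   0   0   0   0   0   0   0   0   0   0   0
0.626   0   0   0   0   0   0   0   0   0   0   0   0   0   0   0   0   0   0   0   0   0   0   0   0   0   0   0   0   0   0
0.629   0   0   0   0   0   0   0   0   0   0   0   0   0   0   0   0   0   0   0   0   0   0   0   0   0   0   0   0   0   0
0.632   0   0   0   0   0   0   0   0   0   0   0   0   0   0   0   0   0   0   0   0   0   0   0   0   0   0   0   0   0   0
```

Measured from the height map:

| Item | Value (world) |
|---|---|
| Case yaw | about +2.5° |
| Keeper seat | about (600.5, 107.3, 192) mm |
| Bail bar | about (581.5, 106.5, 257.5) mm |
| Latch pivot | about (543.5, 105, 194) mm |

I'll go over the bar with the gripper tilted 15°, its body leaning to +x away from the lever.

>>> {"api": "move_arm", "payload": {
  "plan": [
    [30,3,10,0,5,1,0.8],
    [60,6,10,0,10,2,0.65],
    [78,6.5,0,-0.3,15,2.5,0.65],
    [78,6.5,-20,-0.3,15,2.5,0.65],
    [78,6.5,-35,-0.3,15,2.5,0.65],
    [78,6.5,-45,-0.3,15,2.5,0.65],
    [78,6.5,-55,-0.3,15,2.5,0.65],
    [78,6.5,-65,-0.3,15,2.5,0.65],
    [78,6.5,-72.5,-0.3,15,2.5,0.65],
    [78,6.5,-72.5,-0.3,15,2.5,0.65],
    [78,6.5,-72.5,-0.3,15,2.5,0.65],
    [78,6.5,-72.5,-0.3,15,2.5,0.65]
  ],
  "grip_force": 10
}}

```text
time_s: 5.08
eef_pos: [0.5782, 0.1066, 0.2476]
tool_rot: [3.109, 0.068, -0.406]
contact_force: [-0.1, -1.0, 0.7]
gripper_width: 0.654
```

```bash
cat > c.py <<'E'
import sys
from h import *
np.set_printoptions(precision=4,suppress=True)
s=robot.read_state();print(s['time_s'],s['eef_pos'],s['tool_rot'],s['contact_force'],s['gripper_width'])
for n in sys.argv[2:]:
    im=optics.get_image(n);save(im,n+sys.argv[1])
    if n!='wrist':
        c=im['pixels'][140:260,270:420] if n=='scene' else im['pixels'][140:260,230:380]
        cv2.imwrite('pics/%s%s.png'%(n,sys.argv[1]),cv2.resize(c[...,::-1],None,fx=5,fy=5,interpolation=cv2.INTER_CUBIC))
    print(proj(im,[[.6005,.1073,.192],[.5815,.1065,.2575],s['eef_pos']]))
    for t in ['bail_bar','keeper_seat','lever_pad','latch_pivot']:
        print(t,[(np.array(x['pixel']),round(x['p'],2),dep(im,x['pixel'])) for x in models.spot_point(im,t)[:1]])
E
python3 c.py 2 wrist side
```

```text
5.0833 [0.5782 0.1066 0.2476] [ 3.1094  0.0683 -0.406 ] [-0.1321 -0.9943  0.7133] 0.6535314682201517
[[321.7568 201.0692]
 [321.8288 307.1161]
 [321.3157 297.9146]]
bail_bar [(array([320.4, 302.4]), 0.69, array([0.5847, 0.1073, 0.2581]))]
keeper_seat [(array([319.5, 201.5]), 0.67, array([0.5973, 0.1085, 0.1864]))]
lever_pad [(array([321.2, 313.8]), 0.68, array([0.5655, 0.1061, 0.2448]))]
latch_pivot [(array([ 96.3, 127.4]), 0.69, array([0.6304, 0.2392, 0.1673]))]
[[315.2884 203.651 ]
 [306.0365 178.4236]
 [304.7593 182.653 ]]
bail_bar [(array([304.2, 178.2]), 0.54, array([0.5791, 0.1168, 0.2539]))]
keeper_seat [(array([316.9, 203. ]), 0.94, array([0.6022, 0.0964, 0.1988]))]
lever_pad [(array([299.4, 184.5]), 0.8, array([0.5645, 0.0973, 0.2489]))]
latch_pivot [(array([290.1, 208.6]), 0.76, array([0.5408, 0.0996, 0.1911]))]
```

View pics/wrist2.png

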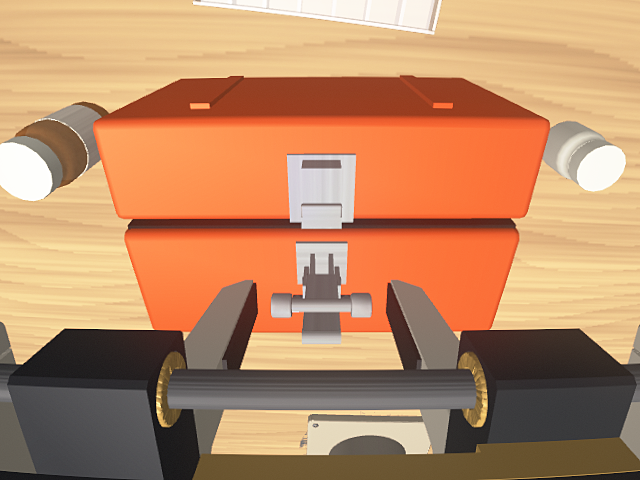

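View pics/side2.png

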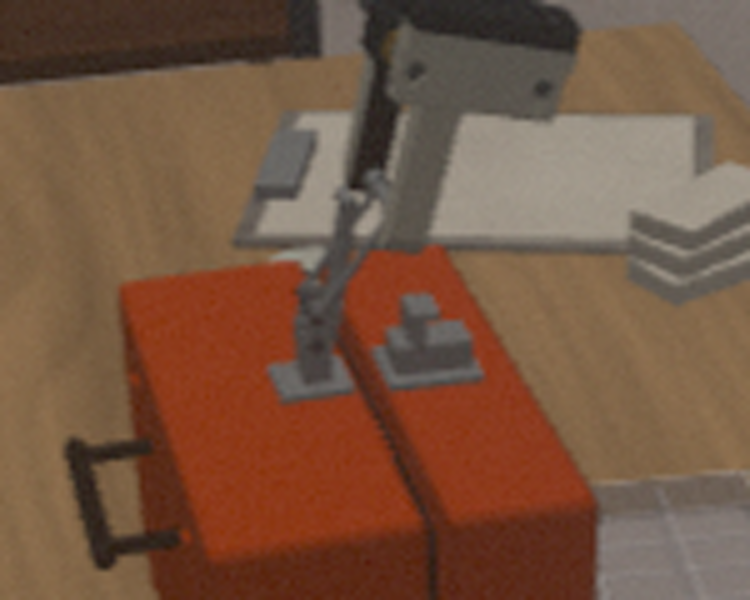

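The bar at (320,305) sits between the open fingers, centred, as computed. I'll close gently.

>>> {"api": "move_arm", "payload": {
  "plan": [
    [0,0,-1,0,0,0,0.55],
    [0,0,-1,0,0,0,0.5],
    [0,0,-1,0,0,0,0.4],
    [0,0,-1,0,0,0,0.4],
    [0,0,-1,0,0,0,0.4],
    [0,0,-1,0,0,0,0.4],
    [0,0,-1,0,0,0,0.4]
  ],
  "grip_force": 12
}}

```text
time_s: 6.17
eef_pos: [0.5779, 0.1066, 0.245]
tool_rot: [3.109, 0.068, -0.41]
contact_force: [0.4, 0.7, -0.6]
gripper_width: 0.471
```

```bash
python3 c.py 3 wrist
```

```text
6.1667 [0.5779 0.1066 0.245 ] [ 3.1088  0.0684 -0.4097] [ 0.4355  0.6685 -0.5892] 0.4710033122544888
[[321.8387 202.5826]
 [321.9289 310.7303]
 [321.3195 297.9214]]
bail_bar [(array([319.8, 308.3]), 0.69, array([0.5842, 0.1075, 0.2589]))]
keeper_seat [(array([319.9, 204.6]), 0.68, array([0.6031, 0.1085, 0.1994]))]
lever_pad [(array([318.3, 317.4]), 0.88, array([0.5651, 0.1075, 0.2447]))]
latch_pivot [(array([320.6, 284.5]), 0.8, array([0.5589, 0.1062, 0.212 ]))]
```

View pics/wrist3.png

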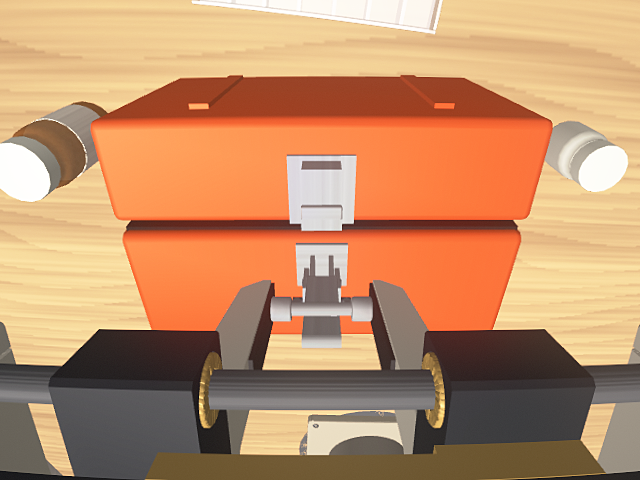

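The ears are gripped (width 43.8 mm). I'll carry the bar over the keeper along the arc and stop just beyond the lip, above the pedestal.

>>> {"api": "move_arm", "payload": {
  "plan": [
    [4,0.2,-4,0,0,0,0.4],
    [9,0.4,-9,0,0,0,0.4],
    [14,0.6,-13,0,0,0,0.4],
    [18.5,0.8,-17.5,0,0,0,0.4],
    [21.5,1,-22,0,0,0,0.4],
    [24.5,1.1,-26.5,0,0,0,0.4],
    [27,1.2,-31,0,0,0,0.4],
    [29.5,1.3,-35.5,0,0,0,0.4],
    [30,1.3,-40.5,0,0,0,0.4],
    [30,1.3,-45.5,0,0,0,0.4],
    [30,1.3,-50,0,0,0,0.4],
    [30,1.3,-52,0,0,0,0.4],
    [30,1.3,-52,0,0,0,0.4],
    [30,1.3,-52,0,0,0,0.4]
  ]
}}

```text
time_s: 7.58
eef_pos: [0.6081, 0.1078, 0.1932]
tool_rot: [3.109, 0.068, -0.409]
contact_force: [2.9, 3.3, -0.7]
gripper_width: 0.471
```

```bash
python3 c.py 4 wrist side
```

```text
7.5833 [0.6081 0.1078 0.1932] [ 3.1089  0.0682 -0.4086] [ 2.9001  3.3355 -0.7357] 0.47102584987106405
[[321.7606 308.2234]
 [321.85   465.949 ]
 [321.3254 297.9094]]
bail_bar [(array([320. , 309.4]), 0.69, array([0.6138, 0.1087, 0.2072]))]
keeper_seat [(array([ 71.1, 177.9]), 0.31, array([0.5927, 0.3165, 0.0379]))]
lever_pad []
latch_pivot []
[[315.2884 203.651 ]
 [306.0365 178.4236]
 [318.4762 202.671 ]]
bail_bar [(array([319.6, 198.5]), 0.49, array([0.6104, 0.1048, 0.2051]))]
keeper_seat [(array([315. , 202.6]), 0.62, array([0.5977, 0.0955, 0.2008]))]
lever_pad [(array([307.6, 189.7]), 0.75, array([0.5831, 0.1018, 0.2319]))]
latch_pivot [(array([292.2, 207.7]), 0.67, array([0.5447, 0.0921, 0.1967]))]
```

View pics/wrist4.png

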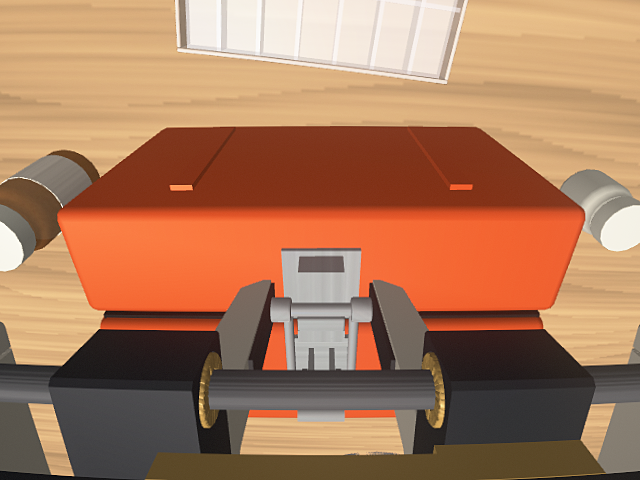

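View pics/side4.png

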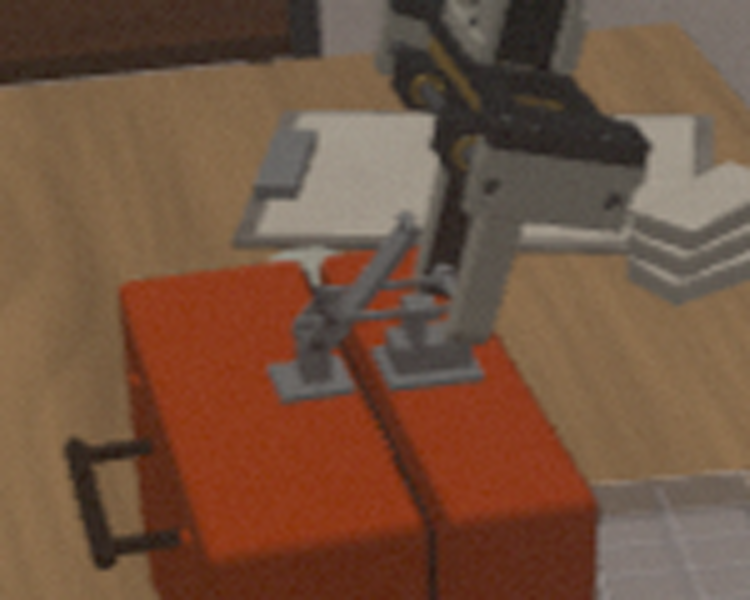

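The bar at (322,309) is just beyond the lip and above the pedestal, matching the computed (611.6, 205.5). Now I'll lower it.

>>> {"api": "move_arm", "payload": {
  "plan": [
    [0,0,-3,0,0,0,0.4],
    [0,0,-6,0,0,0,0.4],
    [0,0,-9,0,0,0,0.4],
    [0,0,-11.5,0,0,0,0.4],
    [0,0,-13,0,0,0,0.4],
    [0,0,-13,0,0,0,0.4],
    [0,0,-13,0,0,0,0.4]
  ]
}}

```text
time_s: 8.67
eef_pos: [0.6076, 0.1078, 0.1797]
tool_rot: [3.109, 0.068, -0.411]
contact_force: [-1.7, 2.1, 0.2]
gripper_width: 0.474
```

```bash
python3 c.py 5 wrist
```

```text
8.6667 [0.6076 0.1078 0.1797] [ 3.1085  0.0682 -0.4111] [-1.6863  2.1398  0.1808] 0.4741168192445677
[[321.8061 327.8791]
 [321.9245 503.848 ]
 [321.3514 297.8939]]
bail_bar [(array([320.6, 308.3]), 0.86, array([0.6137, 0.1084, 0.1934]))]
keeper_seat [(array([321. , 330.4]), 0.85, array([0.5959, 0.1075, 0.1891]))]
lever_pad []
latch_pivot []
```

View pics/wrist5.png

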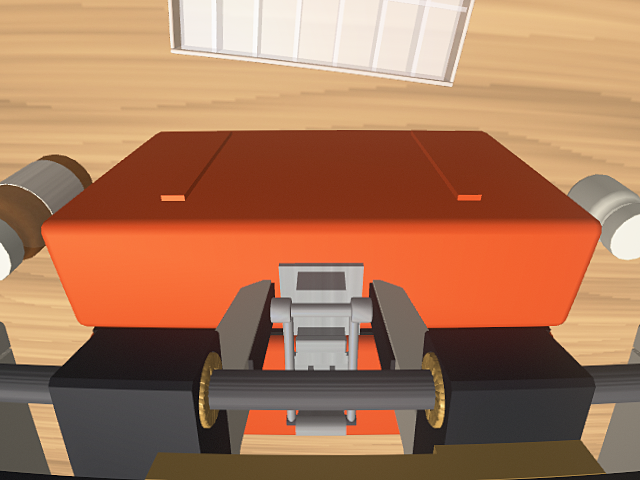

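Bar is at about (611, 192), below the lip's underside at 199.5. Next I'll draw it back in small steps and watch the force.

>>> {"api": "move_arm", "payload": {
  "plan": [
    [-2,-0.1,0,0,0,0,0.4],
    [-4,-0.2,0,0,0,0,0.4],
    [-6,-0.3,0,0,0,0,0.4],
    [-7,-0.3,0,0,0,0,0.4],
    [-8,-0.35,0,0,0,0,0.4],
    [-8,-0.35,0,0,0,0,0.4],
    [-8,-0.35,0,0,0,0,0.4]
  ]
}}

```text
time_s: 9.5
eef_pos: [0.6002, 0.1075, 0.1803]
tool_rot: [3.109, 0.068, -0.408]
contact_force: [3.2, 3.4, -1.7]
gripper_width: 0.47
```

>>> {"api": "move_arm", "payload": {
  "plan": [
    [-0.5,0,0,0,0,0,0.4],
    [-1,0,0,0,0,0,0.4],
    [-1,0,0,0,0,0,0.4]
  ]
}}

```text
time_s: 9.75
eef_pos: [0.5989, 0.1074, 0.1801]
tool_rot: [3.109, 0.068, -0.409]
contact_force: [2.9, 2.9, -0.4]
gripper_width: 0.468
```

```bash
python3 c.py 6 wrist
```

```text
9.75 [0.5989 0.1074 0.1801] [ 3.1087  0.0682 -0.4095] [ 2.8577  2.9191 -0.3865] 0.4677977777023941
[[321.7891 313.249 ]
 [321.9196 491.2863]
 [321.2936 297.9078]]
bail_bar [(array([320.5, 307.2]), 0.71, array([0.6056, 0.1081, 0.1937]))]
keeper_seat [(array([320.1, 315.8]), 0.74, array([0.6009, 0.1081, 0.1941]))]
lever_pad []
latch_pivot []
```

View pics/wrist6.png

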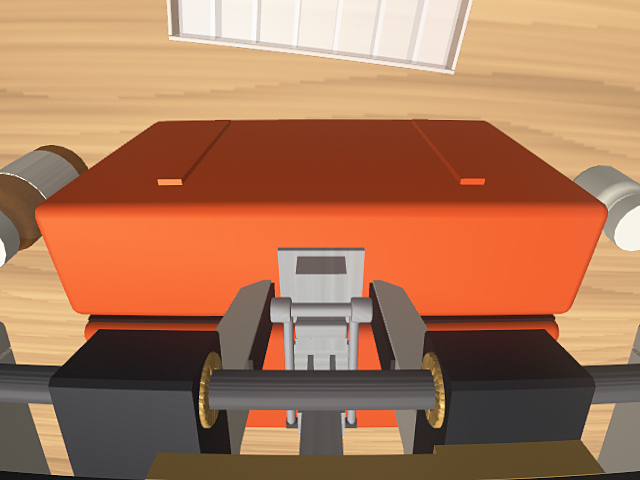

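>>> {"api": "move_arm", "payload": {
  "plan": [
    [-0.5,0,0,0,0,0,0.4],
    [-1,0,0,0,0,0,0.4],
    [-1,0,0,0,0,0,0.4],
    [-1,0,0,0,0,0,0.4]
  ]
}}

```text
time_s: 10.33
eef_pos: [0.5979, 0.1074, 0.1801]
tool_rot: [3.109, 0.068, -0.41]
contact_force: [2.8, 2.2, -0.5]
gripper_width: 0.473
```

>>> {"api": "move_arm", "payload": {
  "plan": [
    [-0.5,0,0,0,0,0,0.4],
    [-0.7,0,0,0,0,0,0.4],
    [-0.7,0,0,0,0,0,0.4]
  ]
}}

```text
time_s: 10.58
eef_pos: [0.5973, 0.1074, 0.1801]
tool_rot: [3.109, 0.068, -0.409]
contact_force: [2.4, 1.8, -0.5]
gripper_width: 0.468
```

```bash
python3 c.py 7 wrist
```

```text
10.5833 [0.5973 0.1074 0.1801] [ 3.1087  0.0682 -0.4094] [ 2.4499  1.7645 -0.4768] 0.467907792057522
[[321.8774 310.3423]
 [322.048  488.7938]
 [321.2967 297.937 ]]
bail_bar [(array([319.7, 309.7]), 0.84, array([0.6032, 0.1084, 0.1945]))]
keeper_seat [(array([323.3, 311.4]), 0.9, array([0.6027, 0.1068, 0.195 ]))]
lever_pad []
latch_pivot [(array([591.4, 184.1]), 0.72, array([ 0.5951, -0.1223,  0.0244]))]
```

>>> {"api": "move_arm", "payload": {
  "plan": [
    [-0.5,0,0,0,0,0,0.4],
    [-0.7,0,0,0,0,0,0.4],
    [-0.7,0,0,0,0,0,0.4]
  ]
}}

```text
time_s: 11.08
eef_pos: [0.5966, 0.1074, 0.1801]
tool_rot: [3.109, 0.068, -0.409]
contact_force: [2.6, 2.0, 0.3]
gripper_width: 0.47
```

>>> {"api": "move_arm", "payload": {
  "plan": [
    [-0.5,0,0,0,0,0,0.4],
    [-0.5,0,0,0,0,0,0.4],
    [-0.5,0,0,0,0,0,0.4]
  ]
}}

```text
time_s: 11.33
eef_pos: [0.5961, 0.1074, 0.1801]
tool_rot: [3.109, 0.068, -0.409]
contact_force: [2.3, 1.3, -0.4]
gripper_width: 0.469
```

```bash
python3 c.py 8 wrist side
```

```text
11.3333 [0.5961 0.1074 0.1801] [ 3.1087  0.0682 -0.4094] [ 2.2948  1.2551 -0.3691] 0.46894151439467113
[[321.9805 308.3274]
 [322.1881 487.1435]
 [321.2894 297.8996]]
bail_bar [(array([316.8, 309.4]), 0.82, array([0.6019, 0.1096, 0.1943]))]
keeper_seat [(array([320.9, 310.2]), 0.77, array([0.6016, 0.1078, 0.1944]))]
lever_pad []
latch_pivot []
[[315.2884 203.651 ]
 [306.0365 178.4236]
 [313.5554 208.4642]]
bail_bar [(array([313.9, 203.7]), 0.49, array([0.595 , 0.0949, 0.1987]))]
keeper_seat [(array([316.7, 202.1]), 0.59, array([0.5978, 0.0756, 0.2119]))]
lever_pad [(array([296.9, 184.3]), 0.68, array([0.6368, 0.619 , 0.0072]))]
latch_pivot [(array([288.5, 206.4]), 0.71, array([0.5442, 0.1519, 0.1701]))]
```

View pics/wrist8.png

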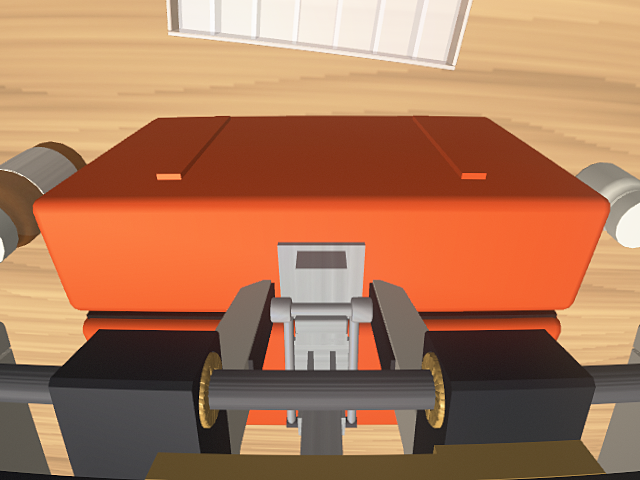

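View pics/side8.png

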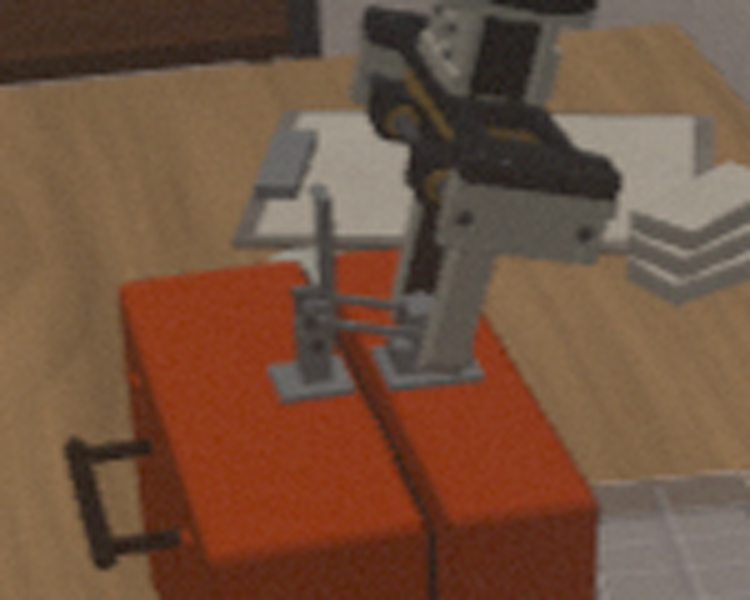

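The lever now stands upright, consistent with the bar being drawn nearly all the way. I'll keep going until I feel the post.

>>> {"api": "move_arm", "payload": {
  "plan": [
    [-0.4,0,0,0,0,0,0.4],
    [-0.6,0,0,0,0,0,0.4],
    [-0.6,0,0,0,0,0,0.4]
  ]
}}

```text
time_s: 12.08
eef_pos: [0.5955, 0.1074, 0.1801]
tool_rot: [3.109, 0.068, -0.409]
contact_force: [3.4, 0.7, -1.1]
gripper_width: 0.469
```

>>> {"api": "move_arm", "payload": {
  "plan": [
    [-0.3,0,0,0,0,0,0.4],
    [-0.5,0,0,0,0,0,0.4],
    [-0.5,0,0,0,0,0,0.4]
  ]
}}

```text
time_s: 12.33
eef_pos: [0.595, 0.1074, 0.1801]
tool_rot: [3.109, 0.068, -0.409]
contact_force: [3.1, 0.4, -0.8]
gripper_width: 0.469
```

```bash
python3 c.py 9 wrist
```

```text
12.3333 [0.595  0.1074 0.1801] [ 3.1087  0.0681 -0.4093] [ 3.1134  0.4285 -0.7573] 0.4694744186613554
[[322.1    306.5009]
 [322.3474 485.6139]
 [321.3215 297.9529]]
bail_bar [(array([320.4, 309.6]), 0.93, array([0.6009, 0.1081, 0.1944]))]
keeper_seat [(array([322. , 311.6]), 0.68, array([0.6009, 0.1074, 0.1956]))]
lever_pad []
latch_pivot []
```

>>> {"api": "move_arm", "payload": {
  "plan": [
    [-0.3,0,0,0,0,0,0.4],
    [-0.6,0,0,0,0,0,0.4],
    [-0.6,0,0,0,0,0,0.4]
  ]
}}

```text
time_s: 12.83
eef_pos: [0.5947, 0.1074, 0.1801]
tool_rot: [3.109, 0.068, -0.408]
contact_force: [4.7, -0.1, -1.5]
gripper_width: 0.472
```

>>> {"api": "move_arm", "payload": {
  "plan": [
    [-0.3,0,0,0,0,0,0.4],
    [-0.6,0,0,0,0,0,0.4],
    [-0.6,0,0,0,0,0,0.4]
  ]
}}

```text
time_s: 13.08
eef_pos: [0.5945, 0.1074, 0.1802]
tool_rot: [3.109, 0.068, -0.407]
contact_force: [6.7, 0.7, -2.4]
gripper_width: 0.471
```

```bash
cat > d.py <<'E'
import sys
from h import *
im=optics.get_image('wrist');np.save('z.npy',im['z_map'])
cv2.imwrite('pics/crop%s.png'%sys.argv[1],cv2.resize(im['pixels'][230:380,240:400][...,::-1],None,fx=4,fy=4,interpolation=cv2.INTER_CUBIC))
for r in range(262,370,4):
    print(r,' '.join('(%.0f,%.0f)'%tuple(dep(im,[c,r])[[0,2]]*1000) for c in (281,303,321,339,361)))
E
python3 d.py 10
```

```text
262 (609,172) (617,183) (617,183) (618,183) (610,172)
266 (607,173) (617,186) (617,186) (618,186) (608,173)
270 (604,172) (615,186) (615,186) (616,186) (605,172)
274 (602,172) (613,186) (613,186) (614,186) (603,172)
278 (599,172) (611,186) (611,186) (611,186) (601,172)
282 (597,173) (608,186) (609,186) (609,186) (598,172)
286 (594,172) (606,186) (606,186) (607,186) (596,172)
290 (592,173) (604,186) (605,186) (604,186) (594,172)
294 (589,172) (602,186) (602,186) (603,187) (591,173)
298 (603,191) (600,186) (600,186) (600,186) (604,190)
302 (603,193) (598,187) (601,190) (601,190) (605,194)
306 (602,195) (601,193) (601,193) (602,193) (604,195)
310 (601,196) (600,194) (600,195) (601,195) (603,197)
314 (600,197) (603,200) (603,200) (604,200) (602,198)
318 (598,198) (602,202) (603,202) (603,202) (599,198)
322 (565,167) (600,202) (601,203) (601,202) (567,167)
326 (563,168) (598,202) (599,203) (599,202) (565,168)
330 (561,169) (596,202) (596,203) (597,202) (563,169)
334 (560,170) (594,203) (594,202) (594,203) (561,170)
338 (557,171) (592,203) (592,203) (592,202) (558,170)
342 (554,171) (589,203) (589,202) (589,202) (555,170)
346 (550,170) (554,173) (554,173) (555,173) (552,170)
350 (547,170) (551,173) (551,173) (552,173) (549,170)
354 (544,171) (547,173) (548,174) (549,173) (546,170)
358 (541,171) (545,174) (545,173) (545,174) (542,171)
362 (537,171) (541,174) (541,173) (542,173) (539,170)
366 (533,170) (538,174) (539,174) (538,173) (535,170)
```

View pics/crop10.png

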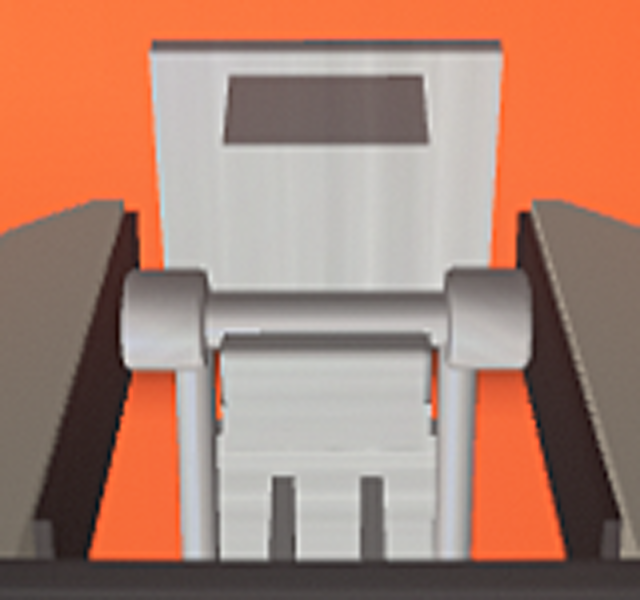

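The bar now rests on the post under the lip (force has risen to about 7 N, lip overlapping the bar). I'll release it and retreat upward along the tool axis.

>>> {"api": "move_arm", "payload": {
  "plan": [
    [0.5,0,0,0,0,0,0.4],
    [0.5,0,0,0,0,0,0.55],
    [0.5,0,0,0,0,0,0.65],
    [0.5,0,0,0,0,0,0.7],
    [0.5,0,0,0,0,0,0.7],
    [6,0.2,20,0,0,0,0.7],
    [13,0.5,45,0,0,0,0.7],
    [20,0.8,75,0,0,0,0.7],
    [27,1,100,0,0,0,0.5],
    [27,1,110,0,0,0,0.3],
    [27,1,110,0,0,0,0],
    [27,1,110,0,0,0,0],
    [27,1,110,0,0,0,0]
  ]
}}

```text
time_s: 14.22
eef_pos: [0.6199, 0.1084, 0.2878]
tool_rot: [3.108, 0.068, -0.414]
contact_force: [0.3, -0.1, -0.3]
gripper_width: 0.394
```

```bash
python3 c.py 11 wrist side; python3 b.py | sed -n '/cols/,$p' | head -34
```

```text
14.2167 [0.6199 0.1084 0.2878] [ 3.1079  0.0683 -0.4144] [ 0.287  -0.0978 -0.2674] 0.39380983218889265
[[321.674  227.3156]
 [321.738  312.9607]
 [321.2823 297.8979]]
bail_bar [(array([318.2, 228.7]), 0.95, array([0.6007, 0.1097, 0.1943]))]
keeper_seat [(array([320.6, 229.7]), 0.76, array([0.6003, 0.108 , 0.1948]))]
lever_pad [(array([319. , 339.2]), 0.67, array([0.5496, 0.1069, 0.2485]))]
latch_pivot [(array([318.3, 289.8]), 0.72, array([0.5547, 0.1078, 0.2051]))]
[[315.2884 203.651 ]
 [306.0365 178.4236]
 [322.4389 163.5354]]
bail_bar [(array([315.3, 202.5]), 0.58, array([0.5988, 0.0975, 0.2   ]))]
keeper_seat [(array([319. , 202.2]), 0.78, array([0.6192, 0.1574, 0.1687]))]
lever_pad []
latch_pivot [(array([288. , 208.1]), 0.63, array([0.5416, 0.1426, 0.1706]))]
  return _methods._mean(a, axis=axis, dtype=dtype,
  ret = ret.dtype.type(ret / rcount)
Traceback (most recent call last):
  File "b.py", line 17, in <module>
    for x0 in np.arange(Q[:,0].min()+.01,Q[:,0].max()-.01,.01):
                        ~~~~~~~~~~^^
ValueError: zero-size array to reduction operation minimum which has no identity
```

View pics/wrist11.png

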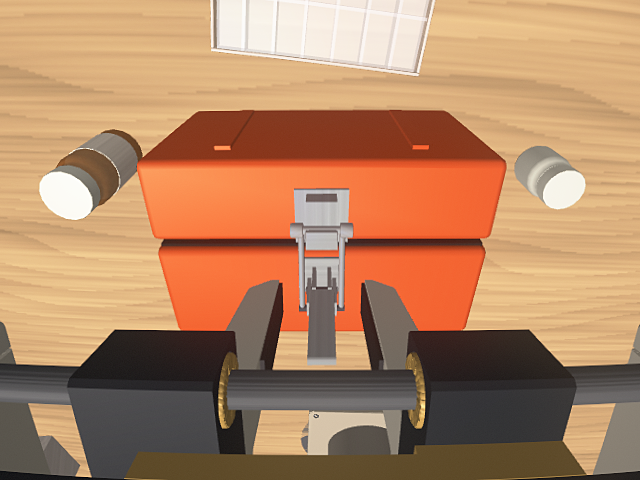

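View pics/side11.png

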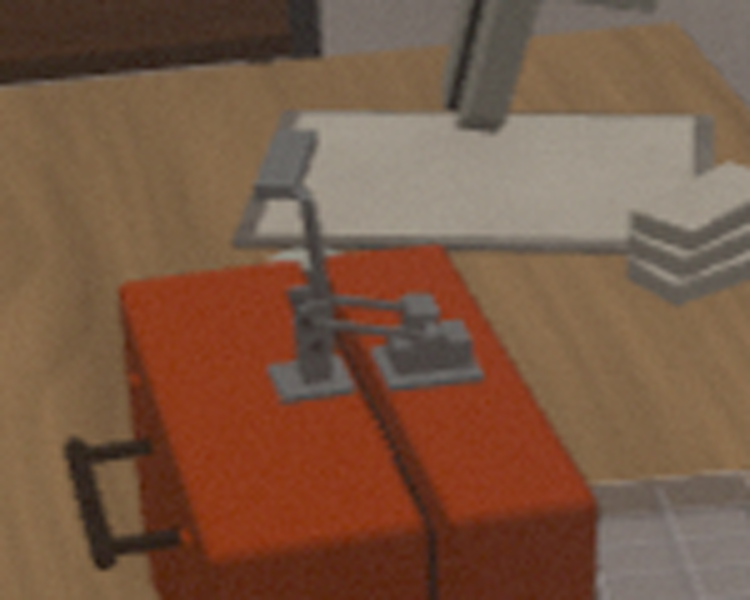

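The bail stays hooked: bar (320,229) under the lip, lever open near 1.4 rad. Next I'll shut the fingers, bring the tool vertical and stop on the keeper side of the lever.

>>> {"api": "move_arm", "payload": {
  "plan": [
    [0,0,0,0,0,0,0],
    [0,0,0,0,0,0,0],
    [0,0,0,0,0,0,0],
    [-10,-0.5,-10,0.2,-5,0,0],
    [-20,-1,-20,0.4,-10,0,0],
    [-35,-2,-30,0.65,-15,0,0],
    [-48,-2.5,-38,0.65,-15,0,0],
    [-52,-3,-38,0.65,-15,0,0],
    [-52,-3,-38,0.65,-15,0,0],
    [-52,-3,-38,0.65,-15,0,0]
  ]
}}

```text
time_s: 15.6
eef_pos: [0.57, 0.1055, 0.2537]
tool_rot: [-3.14, -0.069, -0.004]
contact_force: [1.0, 0.2, -0.1]
gripper_width: 0.007
```

```bash
python3 c.py 12 wrist side scene
```

```text
15.6 [0.57   0.1055 0.2537] [-3.1404 -0.0688 -0.0038] [ 1.0051  0.1871 -0.1323] 0.006696097058510707
[[320.4282 205.3564]
 [320.1178 278.7708]
 [321.2575 298.2717]]
bail_bar [(array([317.8, 209.2]), 0.6, array([0.6007, 0.1088, 0.2032]))]
keeper_seat [(array([319.7, 208.4]), 0.64, array([0.601 , 0.1077, 0.202 ]))]
lever_pad [(array([317.9, 327.6]), 0.84, array([0.5787, 0.1071, 0.2952]))]
latch_pivot [(array([318.9, 291.5]), 0.79, array([0.5784, 0.1069, 0.2643]))]
[[315.2884 203.651 ]
 [306.0365 178.4236]
 [301.0888 180.7368]]
bail_bar [(array([313.9, 204.9]), 0.46, array([0.5946, 0.0934, 0.1965]))]
keeper_seat [(array([314.7, 203.2]), 0.77, array([0.5972, 0.0968, 0.1988]))]
lever_pad [(array([294.4, 184.6]), 0.68, array([0.6283, 0.6187, 0.0073]))]
latch_pivot [(array([290.2, 206.8]), 0.62, array([0.541 , 0.0968, 0.1971]))]
[[351.9944 221.7798]
 [350.412  189.9058]
 [348.5804 189.3012]]
bail_bar [(array([354.8, 224. ]), 0.73, array([0.599 , 0.1141, 0.1851]))]
keeper_seat [(array([350.4, 221.9]), 0.69, array([0.601 , 0.1037, 0.1923]))]
lever_pad [(array([346.2, 186.4]), 0.81, array([0.5784, 0.0981, 0.2648]))]
latch_pivot [(array([343.9, 208.3]), 0.74, array([0.5498, 0.1014, 0.1989]))]
```

View pics/wrist12.png

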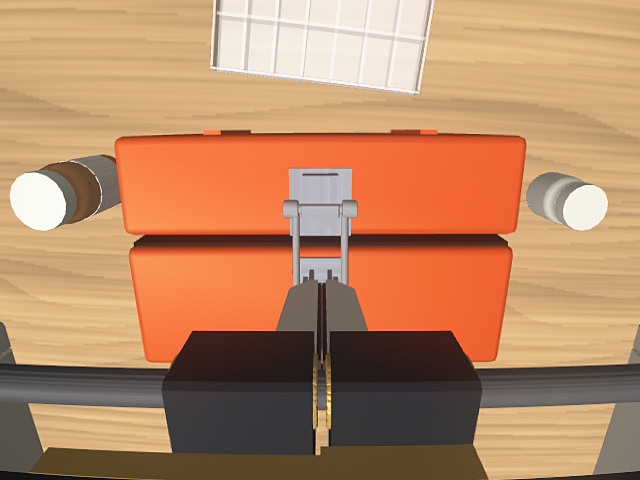

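View pics/side12.png

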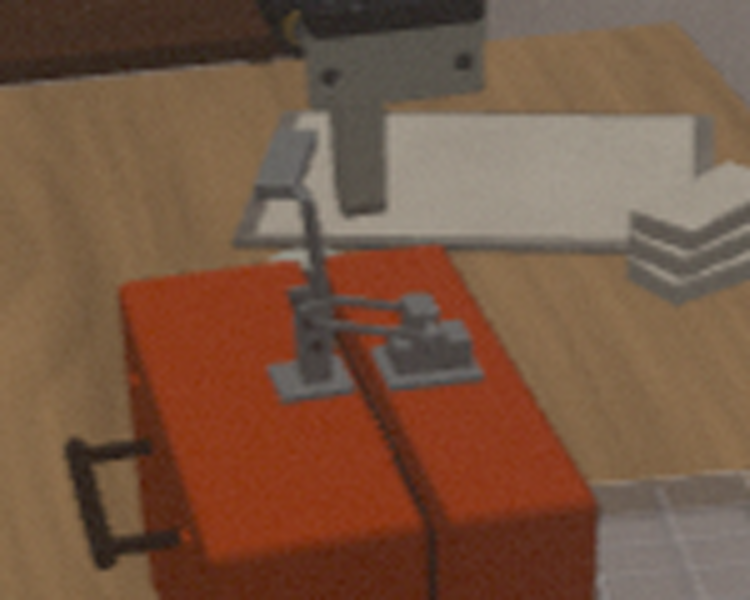

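View pics/scene12.png

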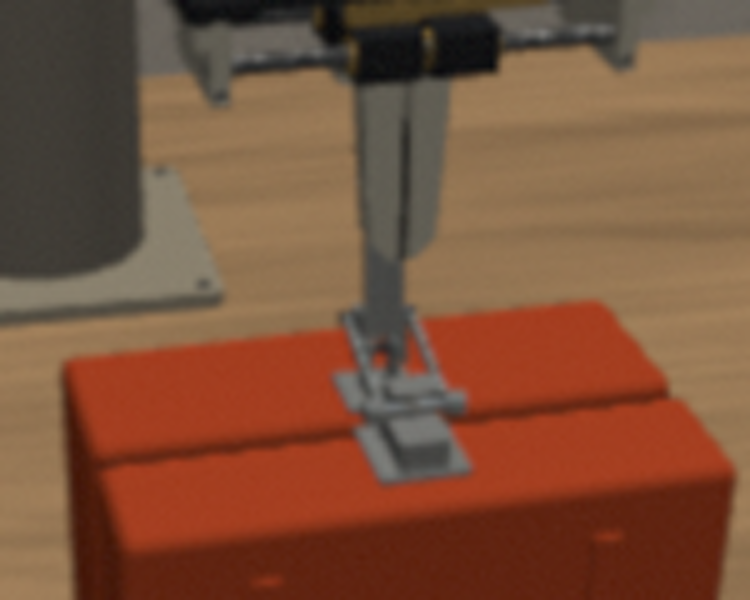

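The closed fingers are at the lever's keeper side, centred over it. Starting the push along the arc.

>>> {"api": "move_arm", "payload": {
  "plan": [
    [-6,-0.3,-3,0,0,0,0],
    [-12,-0.5,-6,0,0,0,0],
    [-16,-0.7,-6.5,0,0,0,0],
    [-19,-0.8,-7,0,0,0,0],
    [-22,-1,-7,0,0,0,0],
    [-25,-1.1,-7,0,0,0,0],
    [-28.5,-1.3,-7.5,0,0,0,0],
    [-32,-1.4,-8.5,0,0,0,0],
    [-35,-1.5,-9.5,0,0,0,0],
    [-38.5,-1.7,-10.5,0,0,0,0],
    [-38.5,-1.7,-10.5,0,0,0,0],
    [-38.5,-1.7,-10.5,0,0,0,0]
  ]
}}

```text
time_s: 17.35
eef_pos: [0.531, 0.1038, 0.2422]
tool_rot: [-3.14, -0.069, -0.005]
contact_force: [6.5, -1.0, -0.2]
gripper_width: 0.006
```

```bash
python3 c.py 13 wrist side
```

```text
17.35 [0.531  0.1038 0.2422] [-3.1403 -0.0689 -0.005 ] [ 6.5363 -0.973  -0.2427] 0.0059789347493014525
[[320.3287 139.5933]
 [319.9323 198.6467]
 [321.2036 298.2828]]
bail_bar []
keeper_seat [(array([320. , 151.2]), 0.79, array([0.5953, 0.1072, 0.2035]))]
lever_pad [(array([315.6, 313.3]), 0.56, array([0.5401, 0.1064, 0.2739]))]
latch_pivot [(array([320.9, 242.2]), 0.65, array([0.5476, 0.1047, 0.2084]))]
[[315.2884 203.651 ]
 [306.0365 178.4236]
 [284.0883 187.7382]]
bail_bar [(array([311.2, 205.4]), 0.51, array([0.5883, 0.0929, 0.1963]))]
keeper_seat []
lever_pad [(array([278. , 186.3]), 0.6, array([0.5168, 0.0942, 0.2518]))]
latch_pivot [(array([289.5, 208.5]), 0.81, array([0.5388, 0.0947, 0.1942]))]
```

View pics/side13.png

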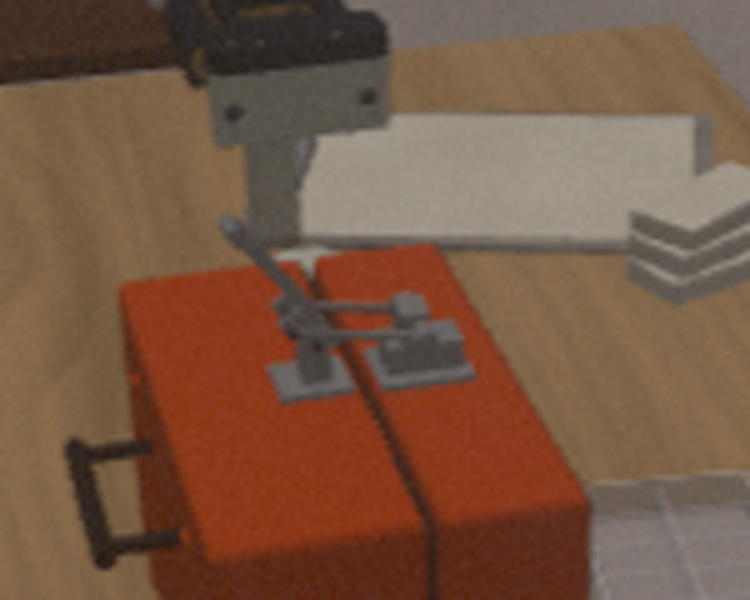

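The lever is following at about 6.5 N, the bar is still hooked and the gap is closing. Continuing towards dead centre.

>>> {"api": "move_arm", "payload": {
  "plan": [
    [-3,-0.1,-1.5,0,0,0,0],
    [-6,-0.3,-3,0,0,0,0],
    [-9,-0.4,-4.5,0,0,0,0],
    [-12,-0.5,-6.5,0,0,0,0],
    [-15,-0.7,-9,0,0,0,0],
    [-17.5,-0.8,-11,0,0,0,0],
    [-20,-0.9,-14,0,0,0,0],
    [-20,-0.9,-14,0,0,0,0]
  ]
}}

```text
time_s: 18.52
eef_pos: [0.51, 0.1029, 0.2276]
tool_rot: [-3.14, -0.069, -0.001]
contact_force: [2.6, 0.1, 1.6]
gripper_width: 0.007
```

```bash
python3 c.py 14 side
```

```text
18.5167 [0.51   0.1029 0.2276] [-3.1405 -0.069  -0.0011] [2.63   0.1412 1.5538] 0.007291854244736258
[[315.2884 203.651 ]
 [306.0365 178.4236]
 [275.1675 194.989 ]]
bail_bar []
keeper_seat [(array([310. , 204.4]), 0.72, array([0.5861, 0.0958, 0.1977]))]
lever_pad [(array([274.9, 196.2]), 0.59, array([0.5084, 0.095 , 0.2286]))]
latch_pivot [(array([291. , 207.1]), 0.75, array([0.542 , 0.0913, 0.199 ]))]
```

View pics/side14.png

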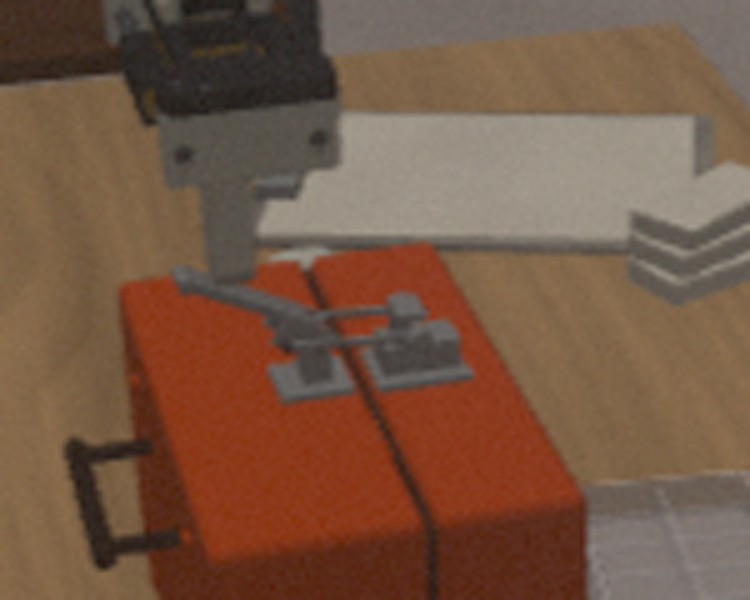

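>>> {"api": "move_arm", "payload": {
  "plan": [
    [-2,-0.1,-2.5,0,0,0,0],
    [-4,-0.2,-5,0,0,0,0],
    [-6,-0.3,-8,0,0,0,0],
    [-8,-0.4,-11,0,0,0,0],
    [-9,-0.4,-14,0,0,0,0],
    [-10,-0.4,-17,0,0,0,0],
    [-10,-0.4,-18.5,0,0,0,0],
    [-10,-0.4,-19.5,0,0,0,0],
    [-10,-0.4,-19.5,0,0,0,0]
  ]
}}

```text
time_s: 19.52
eef_pos: [0.5001, 0.1024, 0.2077]
tool_rot: [-3.141, -0.069, 0.001]
contact_force: [0.3, 0.1, -1.0]
gripper_width: 0.007
```

```bash
python3 c.py 15 side
```

```text
19.5167 [0.5001 0.1024 0.2077] [-3.1405 -0.0689  0.0007] [ 0.2732  0.1158 -0.9788] 0.006974204796853838
[[315.2884 203.651 ]
 [306.0365 178.4236]
 [271.4115 203.6085]]
bail_bar [(array([313.3, 204.7]), 0.66, array([0.5933, 0.0937, 0.197 ]))]
keeper_seat [(array([311.8, 203. ]), 0.6, array([0.5906, 0.097 , 0.2   ]))]
lever_pad [(array([271.1, 207.1]), 0.71, array([0.498 , 0.0939, 0.2035]))]
latch_pivot [(array([287.2, 207.6]), 0.61, array([0.5336, 0.0933, 0.1978]))]
```

View pics/side15.png

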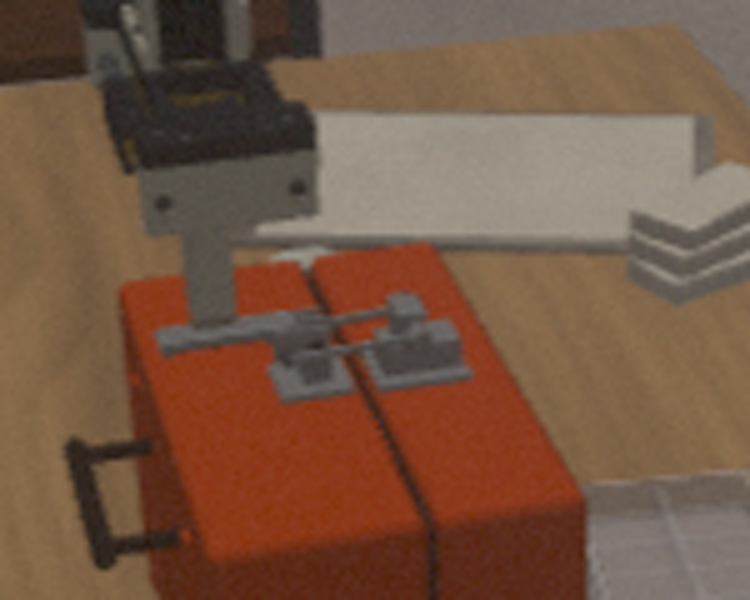

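The lever has snapped home (level), with the finger about 3 mm above it. I'll creep down for the test push.

>>> {"api": "move_arm", "payload": {
  "plan": [
    [-4,-0.2,-1,0,0,0,0],
    [-6,-0.3,-1.5,0,0,0,0],
    [-6,-0.3,-2,0,0,0,0],
    [-6,-0.3,-2.5,0,0,0,0],
    [-6,-0.3,-2.5,0,0,0,0]
  ]
}}

```text
time_s: 20.18
eef_pos: [0.4942, 0.1022, 0.2055]
tool_rot: [-3.14, -0.069, -0.0]
contact_force: [0.0, -0.7, 0.7]
gripper_width: 0.006
```

>>> {"api": "move_arm", "payload": {
  "plan": [
    [0,0,-0.3,0,0,0,0],
    [0,0,-0.6,0,0,0,0],
    [0,0,-0.6,0,0,0,0]
  ]
}}

```text
time_s: 20.43
eef_pos: [0.4943, 0.1021, 0.205]
tool_rot: [-3.141, -0.069, -0.0]
contact_force: [0.4, -0.9, -0.2]
gripper_width: 0.005
```

>>> {"api": "move_arm", "payload": {
  "plan": [
    [0,0,-0.3,0,0,0,0],
    [0,0,-0.6,0,0,0,0],
    [0,0,-0.6,0,0,0,0]
  ]
}}

```text
time_s: 20.68
eef_pos: [0.4943, 0.1022, 0.2044]
tool_rot: [-3.14, -0.069, -0.0]
contact_force: [0.1, 0.5, -0.1]
gripper_width: 0.004
```

>>> {"api": "move_arm", "payload": {
  "plan": [
    [0,0,-0.3,0,0,0,0],
    [0,0,-0.5,0,0,0,0],
    [0,0,-0.5,0,0,0,0]
  ]
}}

```text
time_s: 20.93
eef_pos: [0.4944, 0.1022, 0.2042]
tool_rot: [-3.14, -0.069, -0.001]
contact_force: [-1.5, -0.2, 2.7]
gripper_width: 0.006
```

>>> {"api": "move_arm", "payload": {
  "plan": [
    [0,0,-0.3,0,0,0,0],
    [0,0,-0.4,0,0,0,0],
    [0,0,-0.4,0,0,0,0]
  ]
}}

```text
time_s: 21.18
eef_pos: [0.4944, 0.1022, 0.2041]
tool_rot: [-3.14, -0.069, -0.001]
contact_force: [-3.0, -1.3, 4.6]
gripper_width: 0.007
```

>>> {"api": "move_arm", "payload": {
  "plan": [
    [0,0,-0.2,0,0,0,0],
    [0,0,-0.4,0,0,0,0],
    [0,0,-0.4,0,0,0,0]
  ]
}}

```text
time_s: 21.43
eef_pos: [0.4944, 0.1022, 0.204]
tool_rot: [-3.14, -0.069, -0.001]
contact_force: [-3.6, 0.2, 7.0]
gripper_width: 0.006
```

>>> {"api": "move_arm", "payload": {
  "plan": [
    [0,0,-0.3,0,0,0,0],
    [0,0,-0.5,0,0,0,0],
    [0,0,-0.5,0,0,0,0],
    [0,0,-0.5,0,0,0,0]
  ]
}}

```text
time_s: 21.77
eef_pos: [0.4944, 0.1022, 0.2039]
tool_rot: [-3.14, -0.069, -0.001]
contact_force: [-5.3, 0.6, 10.0]
gripper_width: 0.01
```

>>> {"api": "move_arm", "payload": {
  "plan": [
    [0,0,0,0,0,0,0],
    [0,0,0,0,0,0,0],
    [0,0,0,0,0,0,0],
    [0,0,0,0,0,0,0],
    [0,0,0,0,0,0,0],
    [0,0,0,0,0,0,0]
  ]
}}

```text
time_s: 22.27
eef_pos: [0.4944, 0.1022, 0.204]
tool_rot: [-3.14, -0.069, -0.001]
contact_force: [-5.6, -0.8, 9.4]
gripper_width: 0.007
```

>>> {"api": "move_arm", "payload": {
  "plan": [
    [0,0,0,0,0,0,0],
    [0,0,0,0,0,0,0],
    [0,0,0,0,0,0,0],
    [0,0,0,0,0,0,0],
    [0,0,0,0,0,0,0],
    [0,0,0,0,0,0,0],
    [0,0,0,0,0,0,0]
  ]
}}

```text
time_s: 22.85
eef_pos: [0.4944, 0.1022, 0.204]
tool_rot: [-3.14, -0.069, -0.002]
contact_force: [-5.4, -0.5, 11.1]
gripper_width: 0.008
```

A steady push of about 10–11 N vertical (roughly 12 N total) was held for over a second. Now I'll lift off and check.

>>> {"api": "move_arm", "payload": {
  "plan": [
    [0,0,2,0,0,0,0],
    [0,0,10,0,0,0,0],
    [0,0,35,0,0,0,0],
    [0,0,70,0,0,0,0],
    [0,0,100,0,0,0,0],
    [0,0,115,0,0,0,0],
    [0,0,115,0,0,0,0],
    [0,0,115,0,0,0,0]
  ]
}}

```text
time_s: 23.52
eef_pos: [0.4949, 0.1022, 0.3186]
tool_rot: [-3.14, -0.069, -0.004]
contact_force: [0.2, -0.1, -0.7]
gripper_width: 0.006
```

```bash
python3 c.py 16 wrist side; python3 b.py | sed -n '/^plus/,$p' | grep -v ' 0   0   0   0   0   0   0   0   0   0   0   0   0   0   0   0   0   0   0   0   0   0   0   0   0   0   0   0   0   0$'
python3 - <<'E'
from h import *
for n in ['scene','wrist']:
    im=optics.get_image(n)
    for t in ['amber_bottle','white_jar','pill_tray']:print(n,t,[(x['pixel'],dep(im,x['pixel'])) for x in models.spot_point(im,t)[:1]])
E
```

```text
23.5167 [0.4949 0.1022 0.3186] [-3.1403 -0.0689 -0.0037] [ 0.2334 -0.088  -0.718 ] 0.005522065929388094
[[320.5836  81.041 ]
 [320.3602 106.9511]
 [321.2573 298.2843]]
bail_bar []
keeper_seat [(array([318.8,  91.1]), 0.67, array([0.593 , 0.1082, 0.204 ]))]
lever_pad [(array([322.3, 231.4]), 0.95, array([0.4939, 0.1014, 0.2046]))]
latch_pivot [(array([316.9, 160.9]), 0.88, array([0.545 , 0.1076, 0.1975]))]
[[315.2884 203.651 ]
 [306.0365 178.4236]
 [264.9642 157.1315]]
bail_bar []
keeper_seat [(array([312.9, 201.2]), 0.72, array([0.5938, 0.1001, 0.2026]))]
lever_pad [(array([269. , 203.9]), 0.72, array([0.5009, 0.177 , 0.17  ]))]
latch_pivot [(array([310. , 205.1]), 0.54, array([0.586 , 0.0957, 0.1959]))]
plus 27396 0.17016573186890202 ((602.5269165039062, 107.05816650390625), (65.52113342285156, 268.622314453125), 2.5723631381988525)
plane [ 0.0005 -0.0009  0.1699]
0.575 -0.024048861602065263 0.23980510334056593
0.585 -0.0261945899482931 0.23989713382315309
0.595 -0.02597772529079803 0.24079992042104445
0.605 -0.025742688377559497 0.24140532487641597
0.615 -0.025218333789378433 0.241
[... 3408 characters left out ...]
 0   0   0 188 189 189 188 189 188 189 188   0   0   0   0   0   0   0   0   0   0
0.611   0   0   0   0   0   0   0   0   0   0   0   0 187 188 188 187   0   0   0   0   0   0   0   0   0   0   0   0   0   0
scene amber_bottle [([438.1, 275.4], array([0.60195052, 0.32601459, 0.02226822]))]
scene white_jar [([243.0, 301.6], array([ 0.60652537, -0.13931688,  0.0166773 ]))]
scene pill_tray [([371.2, 332.7], array([0.74194218, 0.11995495, 0.00385129]))]
wrist amber_bottle [([126.6, 105.9], array([0.57882754, 0.31123602, 0.05834556]))]
wrist white_jar [([526.0, 118.2], array([ 0.5853105 , -0.12017432,  0.04268206]))]
wrist pill_tray [([320.6, 160.2], array([0.54491629, 0.10482388, 0.19766182]))]
```

View pics/wrist16.png

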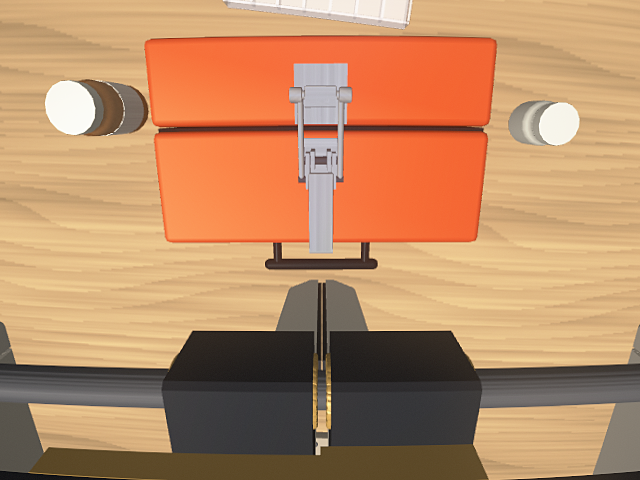

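View pics/side16.png

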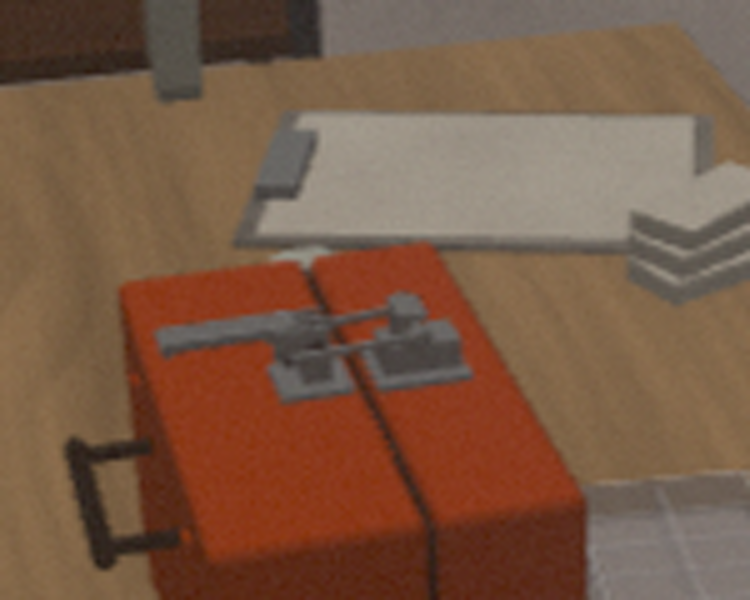

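The picture shows the lever lying level (face at 205 mm along its length), the bar ears at (296,95) and (345,94) under the lip, and the joint gap closed. Bystanders haven't moved. Handing in.

```bash
python3 -c "
from rig import ticket
print(ticket.hand_in())"
```

```text
the job is handed in; nothing more can be done
None
```

The case is latched shut and the job is handed in, at about 24 s of the 61 s allowed. `hand_in` gives no verdict, so the checks below are mine.

**What I did:** I pinched the bail by its ears, carried it over the keeper and drew the bar back under the lip until I felt the post. I let go, then pushed the lever over centre with closed fingertips at about 6.5 N at the readings I took, until it snapped home. After the test push I lifted clear.

**Last checks:**
- **Bail:** the wrist force peaked at about 7 N as the bar met the post, under the 20 N limit. The bar sits under the lip, about 1.5 mm above the seat.
- **Lever:** its face is level at 204–205 mm, which is where it should be when home.
- **Shell:** the tilt measured from the depth image went from about 0.033 to about 0 rad.
- **Test push:** about 9.4–11 N downward was held for just over 1 s. Friction made the total about 11–12 N.
- **Bystanders:** the final images place the bottle, jar and tray within a few mm of where they started.

**Disagreements and gaps:**
- In the final depth map the bar seems about 2 mm to the −x side of my estimated seat. I put this down to measurement error, since a bar touching the post should read 0, and it is still within the 4 mm allowed.
- The post was felt about 2 mm further back than I had estimated.
- In the last pictures the `bail_bar` network found nothing, and the wrist-view `pill_tray` detection was wrong. For those I relied on the depth map and the scene camera.

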